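# Pour the seed dolls into the glass jar and close it

## Task

Take the wooden lid off the glass jar and lay it flat on the bench, knob up; then pick up the scoop and tip it over the jar so that all six seed dolls go into the jar, with none spilled on the bench. Set the empty scoop down upright on the bench, then put the lid back on the jar, fully seated. Set things down rather than drop them, and leave the jar and the other things on the bench where they are.

Things in the scene. Friction and masses are not known exactly. Their poses are not given: they have to be found in the camera images.
- jar: Squat open-mouthed green glass jar, loose, standing upright, 0.7 kg, round: outside diameter 116 mm, 85 mm tall; mouth 104 mm inside, straight walls 6 mm thick, inner floor 8 mm above the bench. At the start the lid is on it. Origin: centre of its underside, z up.
- lid: Loose wooden lid, about 0.13 kg: disc 120 mm wide, 10 mm thick, lying on the jar's rim; under it a plug 92 mm wide, 8 mm deep, hanging in the mouth (6 mm play all round); on top a round knob 30 mm in diameter, 26 to 52 mm above the origin, on a thin neck. Origin: centre of the plug's underside (8 mm below the rim when seated, on the bench when laid down knob up); z along the knob.
- scoop: Loose dark wooden scoop-shaped pouring cup, 0.18 kg plus the dolls, open on top, 140 mm long (x), 64 mm wide (y; 78 mm at the lip). Upright sides, 4 mm thick, 50 mm tall from x = -24 mm to the back wall at x = +60 mm; inner floor 5 mm up. Starts level, lip roughly towards the robot. Origin: on the underside, mid-width, 60 mm ahead of the back, 80 mm behind the lip's end; z up.
- scoop_grip (a point): Best place to grip the scoop, across its two flat outer sides (64 mm): at (5, 0, 33) mm in the scoop's frame, between the sides.
- scoop_lip (a point): Middle of the upper edge of the scoop's pouring lip, at (-80, 0, 14) mm in its frame. The floor rises to it at 9 degrees from x = -24 mm, between lower sides that splay to 78 mm outside. It pours over this edge, towards its own -x, and empties when tipped nose-down about 50 degrees, with a shake if the dolls jam.
- seed0_mid (a point): Centre of the round body of seed doll 1 of 6: solid little unpainted wooden doll, 22 mm in diameter, 29 mm tall, 12 g, with a smaller round head. All six stand in the scoop at the start; the point is 11 mm above the doll's foot.
- seed1_mid (a point): Centre of the round body of seed doll 2 of 6: solid little unpainted wooden doll, 22 mm in diameter, 29 mm tall, 12 g, with a smaller round head. All six stand in the scoop at the start; the point is 11 mm above the doll's foot.
- seed2_mid (a point): Centre of the round body of seed doll 3 of 6: solid little unpainted wooden doll, 22 mm in diameter, 29 mm tall, 12 g, with a smaller round head. All six stand in the scoop at the start; the point is 11 mm above the doll's foot.
- seed3_mid (a point): Centre of the round body of seed doll 4 of 6: solid little unpainted wooden doll, 22 mm in diameter, 29 mm tall, 12 g, with a smaller round head. All six stand in the scoop at the start; the point is 11 mm above the doll's foot.
- seed4_mid (a point): Centre of the round body of seed doll 5 of 6: solid little unpainted wooden doll, 22 mm in diameter, 29 mm tall, 12 g, with a smaller round head. All six stand in the scoop at the start; the point is 11 mm above the doll's foot.
- seed5_mid (a point): Centre of the round body of seed doll 6 of 6: solid little unpainted wooden doll, 22 mm in diameter, 29 mm tall, 12 g, with a smaller round head. All six stand in the scoop at the start; the point is 11 mm above the doll's foot.
- table: The birch bench; its top is the plane z = 0. There is room to lay the lid down between the jar and the scoop.
- doll_bottom: Bystander: open lower half of a hollow doll, wood, 74 mm in diameter, 65 mm tall, loose. Origin: centre of its underside.
- doll_top: Bystander: upper half of a doll, wood, domed, 74 mm in diameter, 75 mm tall, loose. Origin: centre of its underside.
- ferrule: Bystander: round steel ferrule standing on end, 64 mm in diameter, 40 mm tall, loose. Origin: centre of its underside.
- calipers: Bystander: pair of bowed brass calipers lying flat, 160 mm long (x), 84 mm wide, 8 mm thick, loose. Origin: its middle, on the underside.
Mind the look-alikes: they are no part of the job. What is shaped like the lid but purple or red is not meant. Several things look just like the scoop: the one meant starts farthest to the robot's left.

How it is judged:
By the outcome, as a careful person would: the job done as asked, in the order asked, and still so for the second after the job is handed in, with the robot touching nothing.
It also fails if it takes over 72 s, if anything falls off the work surface, if the arm or the gripper's body presses on something with over 40 N, if the wrist force passes 120 N, or if a joint passes its speed limit or range.

## Robot

A 6-joint arm with a two-finger parallel gripper is mounted at the origin on the work surface. World frame = base frame: x ahead of the robot, y to its left, z up, the work surface at z = 0. Lengths are in m, angles in rad, forces in N, time in s.
With the tool pointing down it reaches from about 0.25 to 0.775 m from the base axis. Payload 4 kg.
Tool frame: the origin (TCP) lies midway between the tips of the shut fingers; the grasp point (between the pads) lies 19 mm behind it; z points along the fingers, y is the direction in which the jaws open and shut (so a half turn about z gives the same grasp; the last joint's range is limited). The gripper opens to 94 mm and grips with 3 to 60 N. Pads are 16 mm wide; open, the fingers measure 119 mm over their backs; the gripper's body (75 mm by 177 mm) begins 78 mm behind the grasp point.
Start: joints at [-1.235, 0.087, 1.371, -0, 1.684, -0.103], TCP at [0.234, -0.498, 0.206] pointing down, gripper open.
Joint ranges: [-3.1, 3.1], [-0.76, 2.03], [0.27, 2.55], [-1.08, 4.22], [0.17, 2.65], [-2.57, 2.57]. Speed limits (rad/s): [2.79, 2.79, 3.14, 3.14, 3.14, 3.14].

## Interface

Orientations are given as a rotation vector (axis times angle).
In Python, from station import arm gives the robot as it stands. The module is installed in compiled form; this text tells all that it offers.
- The arm moves only by the shell command python3 -m crank 'ROWS' [FORCE]. ROWS is JSON, one flat list of numbers, 7 for each row, row after row: the shift along the tool's x, y, z in units of 25 mm (1.0 is 25 mm), then the turn, a rotation vector about the tool's x, y, z in degrees, then the finger opening in mm, from 0 to 94. A call has 1 to 20 rows; each row is the pose to reach, as a shift and turn from the pose measured when the call began, along the tool's axes at that moment; what a row does not reach only later rows make up. A row lasts 1/12 s, in which the tool goes at most 41.7 mm and 7.16 degrees, less where a joint would pass 70% of its speed; a pose out of reach is approached as far as the arm can. A call with a gripper value outside its range is refused whole. The fingers move at their own pace and stop on an object; FORCE is the grip in N (left out, the last holds). Time passes only in rows, so rows that repeat a pose let the fingers close. It gives the time, the measured TCP pose, the force and the opening at its end, in the units of the state.
- arm.observe(): the state, without advancing time (a new reading comes with each control period).
- arm.camera(name): name is "scene" or "side" or "wrist"; returns a dict with "frame" (420x560x3 uint8, blue, green, red), "depth" (420x560 float32, m along the optical axis (not along the pixel's ray), 0 where there is no reading), "K" (3x3 intrinsics, pixels), "D" ([k1, k2, p1, p2, k3] as OpenCV has them; the pictures are not rectified), "origin" and "rotation" of the camera in the world. Camera axes: x right, y down, z forward; pixel columns grow to the right and rows downward; lengths in m; the calibration is good to about 2 mm. A picture is of the moment at which its call begins.
- arm.finish_job(): hands the job in, once; it reports no verdict.
Trained networks look in a picture, given as the dict that the camera call returned (one of the last four; its "shot" number tells which), for a name from the list of things; names that differ only in an ending like _2 or _b are one class to them, and where a whole thing is asked for, a point or a joint stands for the part that bears it (a point fixed in the world has none). Each returns a list of dicts, best first, with "score" (0 to 1); they miss things now and then, are a little off and sometimes report something else, mostly with a low value. They report only what shows in the picture. A call takes as long as a camera call. They do not tell look-alikes from the thing itself.
- arm.boxes_of(picture, label): "box" ([left, top, right, bottom] in pixels, round what is visible of it).
- arm.regions_of(picture, label): "mask" (420x560 bool, what is visible of it) and "box" ([left, top, right, bottom] in pixels, round what is visible of it).
The state is a dict: "time": time; "qpos": joint angles; "joint_vel": joint speeds; "effort": joint torques, N m; "eef_pos": TCP position; "tcp_rot": TCP orientation; "force": force on the tool from outside, world axes, zero at the start; "moment": the same for the moment, N m; "grip_width": finger opening in m.
Only numpy, scipy, OpenCV 4.12 (cv2) and the standard library are available. Lean on these libraries where they do the work, as an engineer would, in place of code of your own. Each camera call takes 0.05 s, during which the arm holds its last target. There are 200 camera calls.

## Working session

There is one attempt and no reset: what is moved stays moved. The work goes in short steps, Python scripts to look and compute and a shell command to move; the robot and the scene stay as the last step left them, time stands still between calls to the robot, and variables do not carry over. Pictures are saved under pics/ and viewed, about 8 in all and at most 12, crops included, and the job is handed in when it is done.

```bash
mkdir -p pics
cat > h.py <<'E'
import numpy as np, cv2
from station import arm
from scipy.spatial.transform import Rotation as R
def cloud(p):
    d=p["depth"]; h,w=d.shape
    u,v=np.meshgrid(np.arange(w),np.arange(h))
    n=cv2.undistortPoints(np.stack([u,v],-1).reshape(-1,1,2).astype(np.float64),np.array(p["K"]),np.array(p["D"])).reshape(h,w,2)
    c=np.dstack([n[...,0]*d,n[...,1]*d,d])
    W=c@np.array(p["rotation"]).T+np.array(p["origin"])
    W[d<=0]=np.nan
    return W
def show(name,p,box=None,s=1):
    f=p["frame"]
    if box: f=f[box[1]:box[3],box[0]:box[2]]
    cv2.imwrite("pics/"+name,cv2.resize(f,None,fx=s,fy=s,interpolation=cv2.INTER_CUBIC))
def delta(pos,rot=None):
    o=arm.observe(); r=R.from_rotvec(o["tcp_rot"])
    d=r.inv().apply(np.array(pos)-o["eef_pos"])/.025
    return np.round(d,2), (np.round(np.degrees((r.inv()*rot).as_rotvec()),1) if rot is not None else 0)
E
python3 - <<'E'
from h import *
o=arm.observe(); print(o["time"],o["tcp_rot"],R.from_rotvec(o["tcp_rot"]).as_matrix().round(2))
ps={n:arm.camera(n) for n in("scene","side")}
cv2.imwrite("pics/a.png",np.vstack([ps["scene"]["frame"]]))
cv2.imwrite("pics/b.png",ps["side"]["frame"])
for n,p in ps.items():
    W=cloud(p); print(n,np.round(p["origin"],2))
    for l in("jar","lid","scoop","seed0_mid","ferrule","doll_top","doll_bottom","calipers"):
        for r in arm.regions_of(p,l)[:8]:
            q=W[r["mask"]]; q=q[~np.isnan(q[:,0])]
            print(l,round(r["score"],2),np.round(r["box"]).astype(int),np.median(q,0).round(3) if len(q) else "",np.percentile(q,98,axis=0).round(3),np.percentile(q,2,axis=0).round(3))
E
```

```text
0.0 [-3.06417776e+00 -6.83286843e-01  4.42408200e-04] [[ 0.91  0.42 -0.  ]
 [ 0.42 -0.91  0.  ]
 [ 0.   -0.   -1.  ]]Traceback (most recent call last):
  File "<stdin>", line 7, in <module>
  File "h.py", line 9, in cloud
    W=c@np.array(p["rotation"]).T+np.array(p["origin"])
      ~~~~~~~~~~~~~~~~~~~~~~~~~~~^~~~~~~~~~~~~~~~~~~~~~
ValueError: operands could not be broadcast together with shapes (420,560) (3,)
```

View pics/a.png

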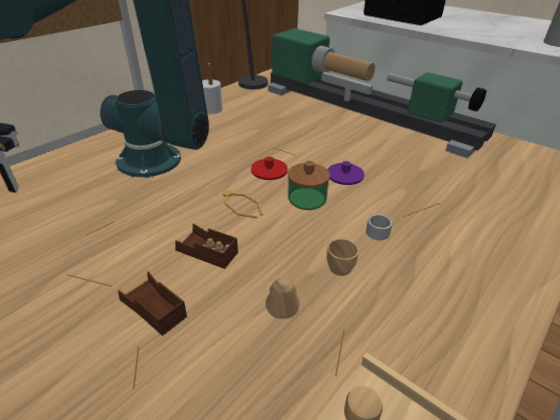

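View pics/b.png

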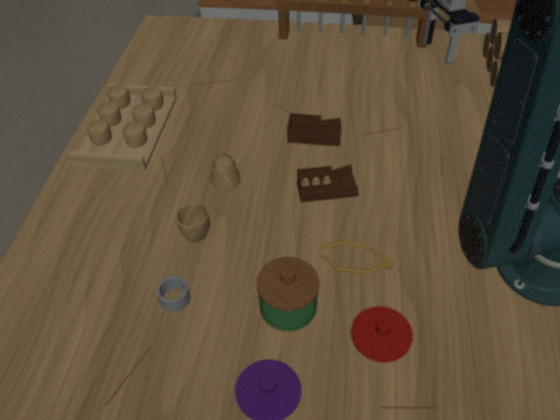

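The scene picture shows the wooden lid on the green jar at (308,185). Red (269,168) and purple (346,172) lids are look-alikes. There is one scoop with dolls at (207,245) and an empty one at (152,300). The side view agrees: jar (288,293), full scoop (327,183), empty scoop (315,130).

```bash
sed -i 's/c@np.array(p\["rotation"\]).T/c@rm(p).T/; s/^def cloud/def rm(p):\n    r=np.array(p["rotation"],float); return R.from_rotvec(r).as_matrix() if r.shape==(3,) else (R.from_quat(r).as_matrix() if r.shape==(4,) else r)\ndef cloud/' h.py
python3 - <<'E'
from h import *
ps={n:arm.camera(n) for n in("scene","side")}
print(ps["scene"]["rotation"])
for n,p in ps.items():
    W=cloud(p); print(n,np.round(p["origin"],2))
    for l in("jar","lid","scoop","seed0_mid","ferrule","doll_top","doll_bottom","calipers"):
        for r in arm.regions_of(p,l)[:8]:
            q=W[r["mask"]]; q=q[~np.isnan(q[:,0])]
            if len(q):print(l,round(r["score"],2),np.round(r["box"]).astype(int),np.median(q,0).round(3),np.percentile(q,98,axis=0).round(3),np.percentile(q,2,axis=0).round(3))
E
```

```text
[-2.11907866 -0.77802786  0.36063779]
scene [ 1.11 -0.65  0.72]
jar 0.94 [290 181 325 209] [0.574 0.124 0.046] [0.599 0.182 0.082] [0.509 0.111 0.008]
lid 0.86 [290 160 331 186] [0.551 0.157 0.095] [0.599 0.219 0.129] [0.491 0.11  0.087]
lid 0.82 [250 159 284 180] [0.363 0.202 0.018] [0.411 0.263 0.052] [0.303 0.155 0.01 ]
lid 0.75 [331 161 366 186] [0.564 0.341 0.018] [0.612 0.403 0.052] [0.504 0.295 0.009]
scoop 0.94 [121 275 188 336] [ 0.541 -0.37   0.014] [ 0.604 -0.339  0.05 ] [ 0.465 -0.409  0.002]
scoop 0.73 [175 226 239 269] [ 0.498 -0.179  0.026] [ 0.558 -0.132  0.051] [ 0.416 -0.226  0.001]
ferrule 0.65 [365 213 396 241] [0.776 0.165 0.025] [0.806 0.203 0.041] [0.748 0.143 0.001]
doll_top 0.73 [270 278 301 320] [ 0.752 -0.201  0.043] [ 0.774 -0.17   0.075] [ 0.719 -0.22   0.003]
doll_top 0.41 [173 225 239 268] [ 0.496 -0.181  0.026] [ 0.558 -0.133  0.051] [ 0.415 -0.227  0.001]
doll_bottom 0.7 [326 240 361 280] [ 0.773 -0.003  0.043] [0.808 0.052 0.066] [ 0.739 -0.04   0.   ]
calipers 0.5 [223 189 262 216] [0.393 0.024 0.007] [0.486 0.06  0.011] [ 0.334 -0.017 -0.001]
side 
[... 423 characters left out ...]
.085] [0.486 0.183 0.001]
scoop 0.69 [288 113 344 146] [ 0.539 -0.373  0.025] [ 0.603 -0.335  0.052] [ 0.468 -0.409  0.003]
scoop 0.65 [295 161 358 202] [ 0.489 -0.168  0.024] [ 0.56  -0.13   0.051] [ 0.421 -0.232 -0.   ]
ferrule 0.62 [155 275 191 312] [0.776 0.178 0.027] [0.803 0.206 0.042] [0.746 0.147 0.001]
ferrule 0.17 [255 297 314 331] [0.535 0.22  0.049] [0.595 0.228 0.085] [0.486 0.181 0.011]
doll_top 0.68 [211 153 239 185] [ 0.736 -0.165  0.038] [ 0.773 -0.149  0.076] [ 0.707 -0.245 -0.   ]
doll_bottom 0.62 [178 201 210 239] [ 0.777 -0.014  0.043] [0.808 0.032 0.067] [ 0.74  -0.038  0.007]
calipers 0.95 [320 239 390 277] [0.409 0.033 0.007] [0.484 0.065 0.011] [ 0.335 -0.015 -0.   ]
```

Run:
```python
from h import *
ps=[arm.camera(n) for n in("scene","side")]
P=[cloud(p) for p in ps]
for W in P:
    m=(np.hypot(W[...,0]-.545,W[...,1]-.168)<.08)
    k=W[m&(W[...,2]>.122)]; d=W[m&(W[...,2]>.09)&(W[...,2]<.1)]
    print("knob",len(k),k.mean(0).round(4),"disc",cv2.minEnclosingCircle((d[:,:2]*1000).astype(np.float32)))
A=np.vstack([W[(W[...,0]>.39)&(W[...,0]<.58)&(W[...,1]>-.26)&(W[...,1]<-.10)&(W[...,2]>.04)&(W[...,2]<.06)] for W in P])
print(cv2.minAreaRect((A[:,:2]*1000).astype(np.float32)),A[:,2].mean())
A=np.vstack([W[(W[...,0]>.39)&(W[...,0]<.58)&(W[...,1]>-.26)&(W[...,1]<-.10)&(W[...,2]>.005)&(W[...,2]<.06)] for W in P])
r=cv2.minAreaRect((A[:,:2]*1000).astype(np.float32));print(r,cv2.boxPoints(r).round())
im=np.hstack([cv2.resize(ps[0]["frame"][210:290,160:260],(400,320)),cv2.resize(ps[1]["frame"][150:230,285:385],(400,320))])
cv2.imwrite("pics/c.png",im)
print(delta([.545,.167,.20]))
```

```text
knob 61 [0.5442 0.1652 0.1274] disc ((542.7957153320312, 168.52845764160156), 63.10759353637695)
knob 187 [0.5424 0.1699 0.1287] disc ((542.5405883789062, 167.9053497314453), 61.2629508972168)
((488.3935546875, -175.46780395507812), (139.10716247558594, 79.43089294433594), 14.45897388458252) 0.04640452333081493
((485.3436584472656, -176.3680419921875), (159.19747924804688, 180.38636779785156), 85.85416412353516) [[ 390. -249.]
 [ 570. -262.]
 [ 581. -103.]
 [ 401.  -90.]]
(array([ 22.57, -18.79,   0.22]), 0)
```

View pics/c.png

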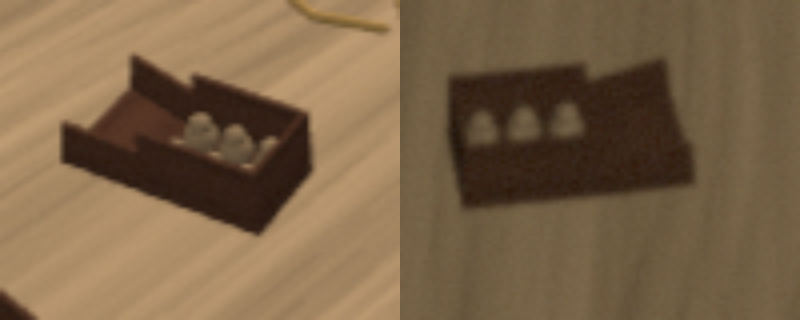

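Crop check: the chosen scoop (the full one, left of the empty one) holds the dolls, and its lip points towards the robot. The knob is at about (0.543, 0.168). I'm moving above it.

```bash
python3 -m crank '[6,-5,0,0,0,0,94, 12,-10,0,0,0,0,94, 22.5,-18.85,1.0,0,0,0,70, 22.5,-18.85,1.0,0,0,0,70, 22.5,-18.85,1.0,0,0,0,70, 22.5,-18.85,1.0,0,0,0,70, 22.5,-18.85,1.0,0,0,0,70, 22.5,-18.85,1.0,0,0,0,70, 22.5,-18.85,1.0,0,0,0,70, 22.5,-18.85,1.0,0,0,0,70, 22.5,-18.85,1.0,0,0,0,70, 22.5,-18.85,1.0,0,0,0,70, 22.5,-18.85,1.0,0,0,0,70, 22.5,-18.85,1.0,0,0,0,70, 22.5,-18.85,1.0,0,0,0,70, 22.5,-18.85,1.0,0,0,0,70, 22.5,-18.85,1.0,0,0,0,70, 22.5,-18.85,1.0,0,0,0,70, 22.5,-18.85,1.0,0,0,0,70, 22.5,-18.85,1.0,0,0,0,70]'
python3 - <<'E'
from h import *
print(arm.observe()["eef_pos"],delta([.543,.168,.101]))
E
```

```text
time: 2.77
eef_pos: [0.5426, 0.1687, 0.1797]
tcp_rot: [3.065, 0.688, -0.002]
force: [-0.6, -0.3, 0.6]
grip_width: 0.07
[0.54256793 0.16873012 0.17970411] (array([0.01, 0.03, 3.15]), 0)
```

```bash
python3 -m crank '[0,0,1.2,0,0,0,70, 0,0,2.2,0,0,0,70, 0,0,2.8,0,0,0,70, 0,0,3.12,0,0,0,70, 0,0,3.12,0,0,0,60, 0,0,3.12,0,0,0,20, 0,0,3.12,0,0,0,20, 0,0,3.12,0,0,0,20, 0,0,3.12,0,0,0,20, 0,0,3.12,0,0,0,20, 0,0,3.12,0,0,0,20, 0,0,3.12,0,0,0,20, 0,0,3.12,0,0,0,20]' 25
```

```text
time: 3.85
eef_pos: [0.543, 0.1686, 0.1026]
tcp_rot: [3.065, 0.687, -0.0]
force: [-0.1, -0.3, 2.7]
grip_width: 0.0293
```

```bash
python3 -m crank '[0,0,-0.3,0,0,0,20, 0,0,-0.8,0,0,0,20, 0,0,-1.4,0,0,0,20, 0,0,-1.8,0,0,0,20, -0.1,0.5,-1.8,0,0,0,20, -0.3,1.3,-1.8,0,0,0,20, -0.5,2.4,-1.8,0,0,0,20, -0.75,3.6,-1.8,0,0,0,20, -1,4.8,-1.8,0,0,0,20, -1.2,5.7,-1.7,0,0,0,20, -1.3,6.2,-1.2,0,0,0,20, -1.33,6.4,-0.5,0,0,0,20, -1.33,6.4,0.3,0,0,0,20, -1.33,6.4,1.1,0,0,0,20, -1.33,6.4,1.8,0,0,0,20, -1.33,6.4,2.3,0,0,0,20, -1.33,6.4,2.6,0,0,0,20, -1.33,6.4,2.6,0,0,0,20]'
python3 - <<'E'
from h import *
o=arm.observe()
p=arm.camera("side");W=cloud(p)
m=(np.hypot(W[...,0]-.58,W[...,1]-.01)<.075)
d=W[m&(W[...,2]>.012)&(W[...,2]<.05)];print(np.percentile(d,[10,50,90],axis=0).round(3))
m=(np.hypot(W[...,0]-.543,W[...,1]-.168)<.075)&(W[...,2]>.05)
d=W[m];print(d[:,2].max(),cv2.minEnclosingCircle((d[:,:2]*1000).astype(np.float32)))
show("d.png",p)
E
```

```text
time: 5.35
eef_pos: [0.5795, 0.0099, 0.035]
tcp_rot: [-3.065, -0.688, 0.007]
force: [-0.3, -0.3, -1.7]
grip_width: 0.0299
[[ 0.534 -0.007  0.025]
 [ 0.582  0.029  0.028]
 [ 0.623  0.059  0.03 ]]
0.17860361877524256 ((544.9949340820312, 161.53550720214844), 68.2752914428711)
```

View pics/d.png

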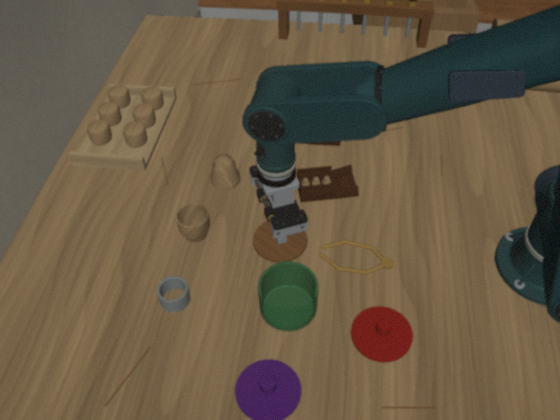

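The picture shows the lid (280,240) level in the gripper, about 10 mm above the bench and clear of the calipers. The jar (288,295) is open and still standing. I'm lowering and releasing.

```bash
python3 -m crank '[0,0,0.2,0,0,0,20, 0,0,0.33,0,0,0,20, 0,0,0.38,0,0,0,20, 0,0,0.4,0,0,0,20, 0,0,0.4,0,0,0,20]'
python3 -m crank '[0,0,0,0,0,0,36, 0,0,0,0,0,0,50, 0,0,0,0,0,0,50, 0,0,0,0,0,0,50, 0,0,-0.4,0,0,0,50, 0,0,-1.2,0,0,0,50, 0,0,-2.4,0,0,0,50, 0,0,-4,0,0,0,50, 0,0,-5.2,0,0,0,50, 0,0,-6,0,0,0,80, 0,0,-6,0,0,0,94, 0,0,-6,0,0,0,94]'
python3 - <<'E'
from h import *
print(delta([.500,-.172,.20],R.from_rotvec(arm.observe()["tcp_rot"])))
print(R.from_rotvec(arm.observe()["tcp_rot"]).as_matrix().round(2),arm.observe()["qpos"])
E
```

```text
time: 5.82
eef_pos: [0.5808, 0.0098, 0.027]
tcp_rot: [3.065, 0.688, -0.002]
force: [0.3, 0.1, -1.9]
grip_width: 0.0299
time: 6.82
eef_pos: [0.5819, 0.0099, 0.1792]
tcp_rot: [3.064, 0.688, 0.004]
force: [-0.5, 0.4, -0.9]
grip_width: 0.0667
(array([-6.07,  5.18, -0.83]), array([0., 0., 0.]))
[[ 0.9   0.43  0.  ]
 [ 0.43 -0.9  -0.  ]
 [ 0.    0.   -1.  ]] [-7.98605577e-02  1.62448917e-01  1.33899427e+00 -8.43597991e-04
  1.63710201e+00  1.04916146e+00]
```

```bash
cat >> h.py <<'E'
JAR=np.array([.543,.168])
def tool(phi,th):
    # tool pointing down with x along scoop +x (yaw phi), tipped nose-down th (deg)
    return R.from_euler("z",phi,degrees=True)*R.from_euler("y",-th,degrees=True)*R.from_matrix(np.diag([1,-1,-1.]))
def pour(phi,th,lipz,off=.025,g=(.005,0,.033),tcp=.019):
    e=R.from_euler("z",phi,degrees=True).apply([1,0,0])
    lip=np.array([*JAR,lipz])+off*e
    t=tool(phi,th); S=t*R.from_matrix(np.diag([1,-1,-1.]))
    return lip+S.apply(np.array(g)-[-.08,0,.014])+t.apply([0,0,tcp]),t
E
python3 - <<'E'
from h import *
for th in (0,65): p,t=pour(17,th,.1); print(p,*delta(p,t))
E
```

```text
[0.64819352 0.20016089 0.1       ] [ 5.64 -5.75  3.17] [ 0.1 -0.1  8.3]
[0.60126053 0.18581203 0.17703616] [ 3.71 -6.03  0.08] [-4.6 64.7  7.5]
```

```bash
python3 -m crank '[1,-1.5,-1,0,0,0,94, 2,-3,-1,-0.5,7,0.8,94, 3,-4.5,-1,-1,14,1.6,94, 3.7,-6,-1,-1.5,21,2.5,94, 3.7,-6,-1,-2,28,3.2,94, 3.7,-6,-0.5,-2.5,35,4,94, 3.7,-6,-0.3,-3,42,5,94, 3.7,-6,-0.1,-3.5,49,6,94, 3.7,-6,0,-4,56,6.5,94, 3.7,-6,0,-4.5,62,7,94, 3.7,-6,0.1,-4.6,64.7,7.5,94, 3.7,-6,0.1,-4.6,64.7,7.5,94, 3.7,-6,0.1,-4.6,64.7,7.5,94]'
python3 - <<'E'
from h import *
o=arm.observe();print(o["qpos"],o["eef_pos"])
p,t=pour(17,65,.1); print(*delta(p,t))
t=tool(14.5,0); print(*delta([.503,-.172,.16],t))
p=arm.camera("side");W=cloud(p)
m=(np.hypot(W[...,0]-.582,W[...,1]-.01)<.075)
d=W[m&(W[...,2]>.012)&(W[...,2]<.03)];print(np.percentile(d,[10,50,90],axis=0).round(3),cv2.minEnclosingCircle((d[:,:2]*1000).astype(np.float32)))
E
```

```text
time: 7.9
eef_pos: [0.5979, 0.1846, 0.1692]
tcp_rot: [-2.504, -0.369, -1.576]
force: [0.1, 0.9, -0.6]
grip_width: 0.094
[ 0.11792044 -0.30295231  2.21146235  0.95715881  0.19781373  0.54916697] [0.59791836 0.18456233 0.16919133]
[ 0.34 -0.01 -0.01] [-0.   0.6 -0.2]
[-3.65 12.54 -6.88] [ -1.6 -64.4   2. ]
[[ 0.536 -0.018  0.016]
 [ 0.569  0.027  0.018]
 [ 0.616  0.057  0.021]] ((581.4058227539062, 9.436748504638672), 61.28913116455078)
```

Dry run: the 65° tip is reachable at yaw 17°, but it is nearly singular there (j5 at 0.198), so I'll pour at about 60° yaw. The lid lies flat at (0.581, 0.009). Next, the scoop.

```bash
python3 -m crank '[-0.4,1.25,-0.7,-0.2,-6.5,0.2,94, -0.8,2.5,-1.4,-0.4,-13,0.4,94, -1.2,3.75,-2.1,-0.5,-20,0.6,94, -1.6,5,-2.8,-0.6,-26,0.8,94, -2,6.3,-3.5,-0.8,-32,1,94, -2.4,7.5,-4.2,-1,-39,1.2,94, -2.7,8.8,-4.8,-1.1,-45,1.4,94, -3.1,10,-5.5,-1.3,-52,1.6,94, -3.5,11.3,-6.2,-1.4,-58,1.8,94, -3.65,12.5,-6.9,-1.6,-64.4,2,94, -3.65,12.5,-6.9,-1.6,-64.4,2,94, -3.65,12.5,-6.9,-1.6,-64.4,2,94]'
python3 - <<'E'
from h import *
o=arm.observe();print(o["qpos"],o["eef_pos"])
p=arm.camera("wrist");W=cloud(p);show("e.png",p)
P=[W,cloud(arm.camera("side"))]
for W in P:
  for lo,hi in((.042,.056),(.015,.056)):
    m=(abs(W[...,0]-.49)<.1)&(abs(W[...,1]+.175)<.09)&(W[...,2]>lo)&(W[...,2]<hi)
    A=W[m]
    if len(A): r=cv2.minAreaRect((A[:,:2]*1000).astype(np.float32));print(len(A),r)
E
```

```text
time: 8.95
eef_pos: [0.504, -0.1731, 0.1612]
tcp_rot: [3.114, 0.389, -0.003]
force: [-0.6, 0.2, -0.8]
grip_width: 0.0939
[-0.43480634  0.06217336  1.48508948 -0.00361852  1.59396941  0.88706768] [ 0.50404217 -0.17309471  0.16118862]
1385 ((487.4081115722656, -176.37857055664062), (134.51673889160156, 75.77883911132812), 14.776098251342773)
4939 ((485.06768798828125, -177.626220703125), (139.25682067871094, 75.99413299560547), 14.138072967529297)
306 ((490.8176574707031, -174.83209228515625), (134.61436462402344, 81.4585952758789), 13.629325866699219)
1382 ((488.5273132324219, -175.66937255859375), (139.74581909179688, 81.65108489990234), 13.468582153320312)
```

View pics/e.png

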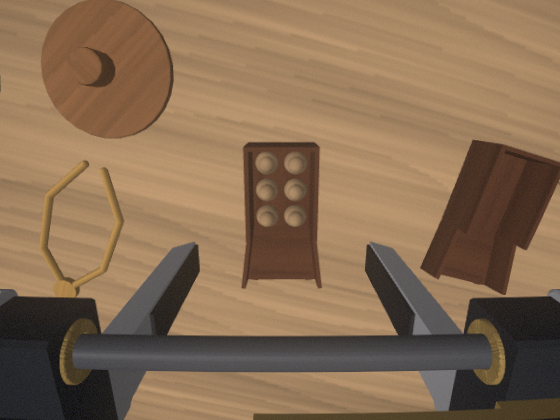

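The wrist picture shows the scoop (282,215) with all six dolls at its back (267–295, 162–217), centred between the jaws and aligned. The lid (107,68) is clear of it. I'm descending to grip.

```bash
python3 -m crank '[-0.1,0,1,0,0,0,94, -0.1,0,2.2,0,0,0,94, -0.1,0,3.4,0,0,0,94, -0.1,0,4.6,0,0,0,94, -0.1,0,5.4,0,0,0,94, -0.1,0,5.8,0,0,0,94, -0.1,0,5.84,0,0,0,94, -0.1,0,5.84,0,0,0,80, -0.1,0,5.84,0,0,0,70, -0.1,0,5.84,0,0,0,55, -0.1,0,5.84,0,0,0,55, -0.1,0,5.84,0,0,0,55, -0.1,0,5.84,0,0,0,55, -0.1,0,5.84,0,0,0,55]' 35
python3 - <<'E'
from h import *
o=arm.observe();print(o["qpos"],o["force"])
for z in(.2,.13): p,t=pour(60,0,z); print(p,*delta(p,t))
E
```

```text
time: 10.22
eef_pos: [0.502, -0.1726, 0.0174]
tcp_rot: [3.113, 0.394, 0.005]
force: [-0.9, -1.3, 4.5]
grip_width: 0.0639
[-0.43670955  0.15696793  1.67884915 -0.00203534  1.30097195  0.88271291] [-0.9438144  -1.33815829  4.45272445]
[0.598      0.26326279 0.2       ] [  8.08 -15.89  -7.36] [  0.3  -0.  -45.6]
[0.598      0.26326279 0.13      ] [  8.08 -15.91  -4.56] [  0.3  -0.  -45.6]
```

```bash
python3 -m crank '[0,0,-0.3,0,0,0,55, 0,0,-0.9,0,0,0,55, 0,0,-1.8,0,0,0,55, 0,0,-2.8,0,0,0,55, 0,0,-3.8,0,0,0,55, 0.1,-0.2,-4.8,0,0,-0.5,55, 0.25,-0.5,-5.5,0,0,-1.4,55, 0.55,-1.1,-5.9,0,0,-3.2,55, 0.95,-1.9,-6,0,0,-5.5,55, 1.45,-2.85,-6,0,0,-8.2,55, 2,-3.95,-6,0,0,-11.4,55, 2.6,-5.1,-6,0,0,-14.6,55, 3.15,-6.2,-6,0,0,-17.8,55, 3.7,-7.3,-6,0,0,-21,55, 4.3,-8.4,-6,0,0,-24.2,55, 4.85,-9.5,-6,0,0,-27.4,55, 5.4,-10.6,-6,0,0,-30.5,55, 5.85,-11.5,-6,0,0,-33,55, 6.2,-12.2,-6,0,0,-35,55, 6.4,-12.6,-6,0,0,-36.2,55]'
python3 - <<'E'
from h import *
o=arm.observe();print(o["qpos"],o["force"])
p,t=pour(60,0,.135,g=(.005,0,.036)); print(p,*delta(p,t))
E
```

```text
time: 11.88
eef_pos: [0.5771, 0.1754, 0.165]
tcp_rot: [2.834, 1.348, -0.001]
force: [0.5, 0.2, -2.5]
grip_width: 0.0641
[ 0.20298639  0.2163747   1.30421003 -0.00333986  1.62106212  0.8859886 ] [ 0.48683418  0.16066881 -2.53745568]
[0.598      0.26326279 0.138     ] [ 3.26 -1.57  1.07] [ 0.1  0.1 -9.1]
```

```bash
python3 -m crank '[0.2,-0.1,0,0,0,-0.5,55, 0.7,-0.35,0.1,0,0,-2,55, 1.4,-0.7,0.3,0,0,-4,55, 2.1,-1,0.6,0,0,-6,55, 2.8,-1.35,0.8,0,0,-8,55, 3.2,-1.55,1,0,0,-9,55, 3.26,-1.57,1.07,0,0,-9.1,55, 3.26,-1.57,1.07,0,0,-9.1,55, 3.26,-1.57,1.07,0,0,-9.1,55]'
python3 - <<'E'
from h import *
o=arm.observe();print(o["qpos"],o["force"])
p=arm.camera("side"); show("f.png",p,(180,150,440,420),2)
W=cloud(p)
# jar rim centre and scoop lip
m=(np.hypot(W[...,0]-.543,W[...,1]-.168)<.08)&(W[...,2]>.078)&(W[...,2]<.09); A=W[m]; print(len(A),cv2.minEnclosingCircle((A[:,:2]*1000).astype(np.float32)))
for th,z in((20,.12),(35,.108),(50,.1),(60,.1)):
    q,t=pour(60,th,z,g=(.005,0,.036)); print(th,*delta(q,t))
E
```

```text
time: 12.63
eef_pos: [0.5981, 0.2623, 0.1378]
tcp_rot: [2.719, 1.566, -0.003]
force: [1.0, -0.4, -2.7]
grip_width: 0.0637
[ 0.32870301  0.33809025  1.20679705 -0.0040686   1.5980066   0.85404741] [ 0.98360954 -0.439194   -2.66412323]
431 ((540.73779296875, 169.00546264648438), 59.1878547668457)
20 [-0.21 -0.03 -0.54] [ 0.2 20.2 -0.1]
35 [-0.65 -0.03 -0.83] [ 0.2 35.2 -0.1]
50 [-1.28 -0.03 -1.15] [ 0.2 50.2 -0.1]
60 [-1.78 -0.02 -1.47] [ 0.2 60.2 -0. ]
```

View pics/f.png

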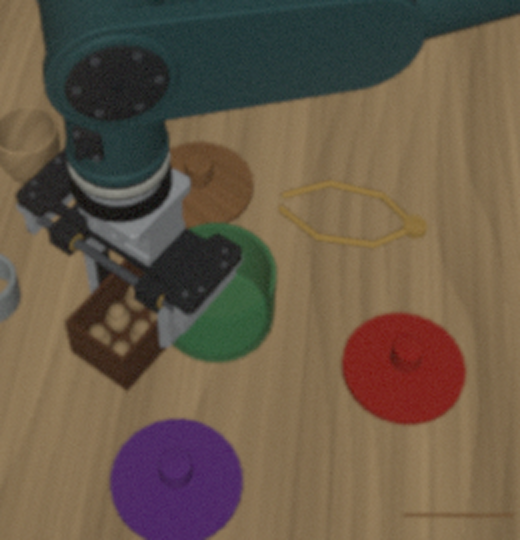

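The picture shows the loaded scoop (125,325) in the gripper with its lip over the open jar (220,300). The jar has not moved. I'm tipping it.

```bash
python3 -m crank '[0,0,-0.1,0,2,0,55, -0.05,0,-0.2,0,5,0,55, -0.1,0,-0.3,0,9,0,55, -0.14,0,-0.4,0,13,0,55, -0.17,0,-0.48,0,17,0,55, -0.21,-0.03,-0.54,0.2,20.2,0,55, -0.34,-0.03,-0.64,0.2,25,0,55, -0.5,-0.03,-0.74,0.2,30,0,55, -0.65,-0.03,-0.83,0.2,35,0,55, -0.85,-0.03,-0.93,0.2,40,0,55, -1.06,-0.03,-1.04,0.2,45,0,55, -1.28,-0.03,-1.15,0.2,50,0,55, -1.53,-0.03,-1.3,0.2,55,0,55, -1.53,-0.03,-1.3,0.2,55,0,55, -1.53,-0.03,-1.3,0.2,55,0,55, -1.53,-0.03,-1.3,0.2,55,0,55, -1.53,-0.03,-1.3,0.2,55,0,55, -1.53,-0.03,-1.3,0.2,55,0,55]'
python3 - <<'E'
from h import *
o=arm.observe();print(o["qpos"],o["force"])
q,t=pour(60,55,.1,g=(.005,0,.036)); print(*delta(q,t))
im=np.hstack([cv2.resize(arm.camera(n)["frame"][b[1]:b[3],b[0]:b[2]],(400,400)) for n,b in(("side",(210,230,350,370)),("scene",(260,120,380,240)))])
cv2.imwrite("pics/g.png",im)
E
```

```text
time: 14.18
eef_pos: [0.5791, 0.2302, 0.1725]
tcp_rot: [-2.114, -1.224, -1.099]
force: [-0.1, 0.2, -1.7]
grip_width: 0.0636
[-0.17127815 -0.05462159  1.88698258  1.00877995  1.13508017 -0.02406848] [-0.13843703  0.18049323 -1.72081531]
[-0.05 -0.01  0.01] [0.  0.2 0.1]
```

View pics/g.png

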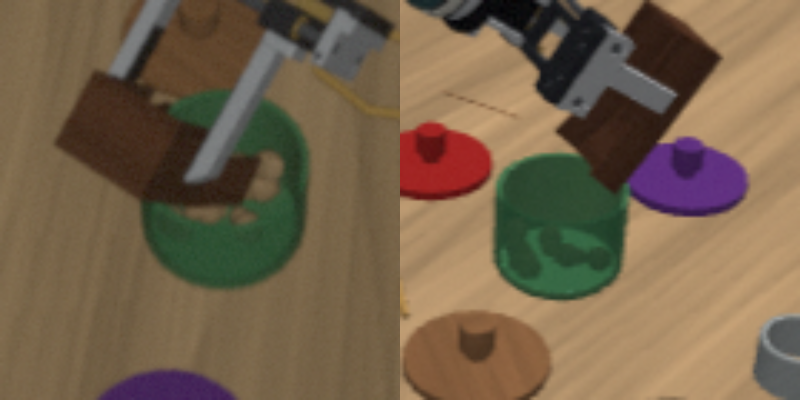

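The dolls are in the jar, but one light spot near the scoop's upper edge (160,95 left) could be a doll still in the scoop. I'll tip further and shake.

```bash
python3 -m crank '[-0.1,0,-0.1,0,5,0,55, -0.35,0,-0.25,0,10,0,55, -0.35,0.25,-0.25,0,10,0,55, -0.35,-0.25,-0.25,0,10,0,55, -0.35,0.25,-0.25,0,10,0,55, -0.35,-0.25,-0.25,0,10,0,55, -0.35,0,-0.25,0,10,0,55, -0.35,0,-0.25,0,13,0,55, -0.35,0,-0.25,0,7,0,55, -0.35,0,-0.25,0,13,0,55, -0.35,0,-0.25,0,7,0,55, -0.35,0,-0.25,0,10,0,55, -0.35,0,-0.25,0,10,0,55]'
python3 - <<'E'
from h import *
o=arm.observe();print(o["qpos"],o["force"],o["grip_width"])
q,t=pour(60,55,.15,g=(.005,0,.036)); print(*delta(q,t))
q,t=pour(60,0,.19,g=(.005,0,.036)); print(*delta(q,t))
p=arm.camera("side")
im=np.hstack([cv2.resize(q["frame"][b[1]:b[3],b[0]:b[2]],(400,400)) for q,b in((p,(210,230,350,370)),(arm.camera("wrist"),(70,0,490,420)))])
cv2.imwrite("pics/i.png",im)
E
```

```text
time: 15.37
eef_pos: [0.5743, 0.2213, 0.1679]
tcp_rot: [-1.972, -1.142, -1.252]
force: [-0.2, -0.6, -2.3]
grip_width: 0.065
[-0.26302698 -0.01787372  1.98074911  1.23479643  1.1830322  -0.26881908] [-0.20850502 -0.55936148 -2.29822774] 0.06497396248699899
[ 2.09 -0.01 -0.57] [-0.  -9.8  0.1]
[ 1.73 -0.01  1.31] [  0.1 -64.8   0.1]
```

View pics/i.png

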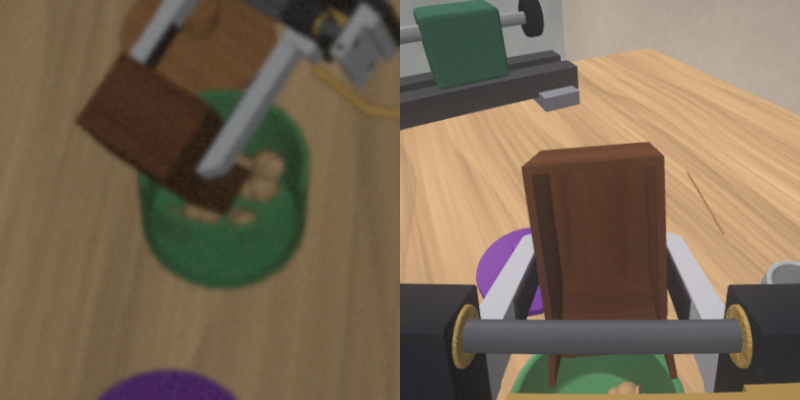

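The wrist view shows the scoop empty, with dolls below in the jar. I'm raising and levelling the scoop.

```bash
python3 -m crank '[0.7,0,-0.2,0,-3,0,55, 1.4,0,-0.4,0,-6,0,55, 2.09,0,-0.57,0,-9.8,0,55, 2.1,0,-0.3,0,-16,0,55, 2.1,0,-0.1,0,-23,0,55, 2.1,0,0.2,0,-30,0,55, 2,0,0.5,0,-37,0,55, 2,0,0.8,0,-44,0,55, 1.9,0,1,0,-51,0,55, 1.8,0,1.2,0,-58,0,55, 1.73,0,1.31,0.1,-64.8,0.1,55, 1.73,0,1.31,0.1,-64.8,0.1,55, 1.73,0,1.31,0.1,-64.8,0.1,55]'
python3 - <<'E'
from h import *
o=arm.observe();print(o["qpos"],o["force"],o["grip_width"])
print(*delta([.502,-.173,.16],tool(14.2,0)))
p=arm.camera("side"); show("j.png",p,(180,150,440,420),2)
W=cloud(p)
m=(np.hypot(W[...,0]-.543,W[...,1]-.168)<.08)&(W[...,2]>.078)&(W[...,2]<.09); A=W[m]; print(len(A),cv2.minEnclosingCircle((A[:,:2]*1000).astype(np.float32)))
E
```

```text
time: 16.55
eef_pos: [0.5983, 0.265, 0.1901]
tcp_rot: [-2.717, -1.573, 0.008]
force: [0.1, 0.2, -1.6]
grip_width: 0.0649
[3.29625976e-01 3.29245865e-01 1.11482045e+00 1.26547199e-03
 1.70289211e+00 8.51215537e-01] [ 0.05745068  0.18322679 -1.61570388] 0.06494104234916497
[-17.1    5.39   1.24] [-0.2  0.3 45.9]
393 ((539.9509887695312, 170.60842895507812), 58.26188659667969)
```

View pics/j.png

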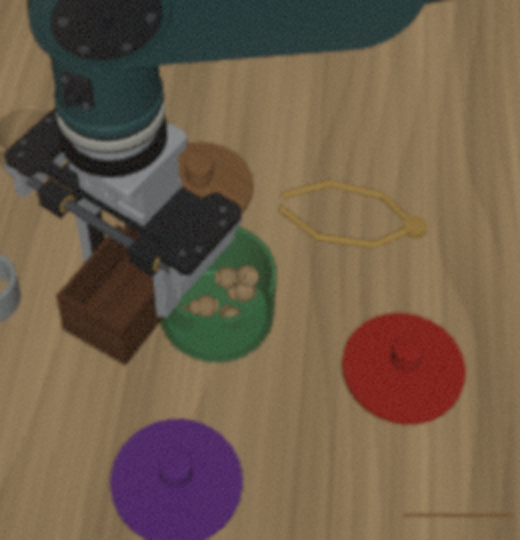

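A light spot near the finger at (115,220) needs checking before I move.

Run:
```python
from h import *
for n in("side","wrist","scene"):
    p=arm.camera(n);W=cloud(p)
    for r in arm.regions_of(p,"seed0_mid"):
        q=W[r["mask"]]; print(n,round(r["score"],2),np.round(r["box"]),np.nanmedian(q,0).round(3))
    if n=="side": print(W[255:266:3,232:243:2].round(2).tolist())
    if n=="wrist": w=p
    if n=="side": s=p
im=np.hstack([cv2.resize(w["frame"],(480,360)),cv2.resize(s["frame"][230:290,210:260],(300,360),interpolation=cv2.INTER_CUBIC)])
cv2.imwrite("pics/k.png",im)
```

```text
side 0.59 [  0.  13. 559. 418.] [0.574 0.097 0.   ]
side 0.55 [296. 281. 310. 290.] [0.514 0.145 0.047]
[[[0.68, 0.05, 0.0], [0.68, 0.05, -0.0], [0.6, 0.29, 0.33], [0.6, 0.29, 0.33], [0.59, 0.29, 0.33], [0.59, 0.29, 0.33]], [[0.68, 0.06, 0.0], [0.67, 0.06, 0.0], [0.67, 0.06, 0.0], [nan, nan, nan], [0.6, 0.29, 0.32], [0.59, 0.3, 0.33]], [[0.61, 0.29, 0.31], [0.61, 0.29, 0.31], [0.6, 0.29, 0.31], [0.66, 0.06, 0.0], [0.66, 0.06, -0.0], [0.61, 0.22, 0.21]], [[0.61, 0.29, 0.3], [0.61, 0.29, 0.31], [0.6, 0.29, 0.31], [0.6, 0.29, 0.31], [0.6, 0.29, 0.31], [0.61, 0.22, 0.21]]]
```

View pics/k.png

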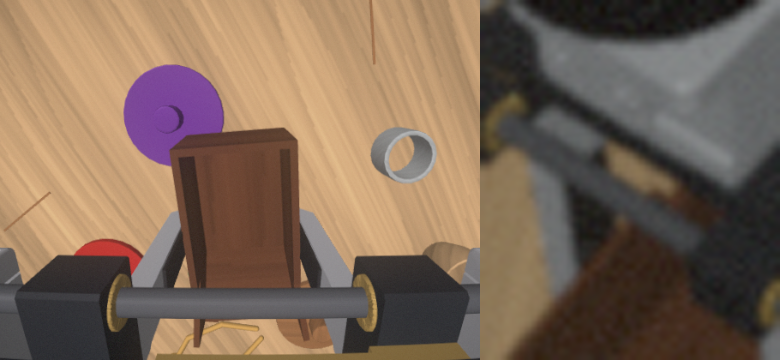

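The spot is only bench (z = 0) seen through the gripper, and the wrist view shows an empty scoop. I'm carrying it back to where it stood.

```bash
python3 -m crank '[-0.3,0.1,0,0,0,0.8,55, -0.9,0.3,0,0,0,2.3,55, -1.8,0.6,0,0,0,4.6,55, -3,0.95,0.1,0,0,8,55, -4.3,1.35,0.2,0,0,11.5,55, -5.6,1.75,0.3,0,0,15,55, -6.9,2.15,0.4,0,0,18.5,55, -8.2,2.6,0.5,0,0,22,55, -9.5,3,0.6,0,0,25.5,55, -10.8,3.4,0.7,0,0,29,55, -12.1,3.8,0.8,0,0,32.5,55, -13.4,4.2,0.9,0,0,36,55, -14.7,4.6,1,0,0,39.5,55, -15.8,5,1.1,0,0,42.5,55, -16.6,5.25,1.2,0,0,44.7,55, -17,5.35,1.24,0,0,45.9,55, -17.1,5.39,1.24,0,0,45.9,55, -17.1,5.39,1.24,0,0,45.9,55]'
python3 - <<'E'
from h import *
o=arm.observe();print(o["eef_pos"],o["force"],o["grip_width"])
print(*delta([.502,-.173,.0175],tool(14.2,0)))
q=[]
for n in("scene","side"):
    p=arm.camera(n);W=cloud(p)
    m=(abs(W[...,0]-.49)<.11)&(abs(W[...,1]+.175)<.11)&(W[...,2]<.26);m2=m&(W[...,2]>.1)
    print(n,np.nanpercentile(W[m2][:,2],[0.5,5,50]))
    rg=[r for r in arm.regions_of(p,"scoop")]
    for r in rg:
        A=W[r["mask"]];print(round(r["score"],2),np.nanmedian(A,0).round(3),np.nanpercentile(A,[2,98],axis=0).round(3).tolist())
E
```

```text
time: 18.4
eef_pos: [0.4998, -0.1759, 0.1636]
tcp_rot: [-3.117, -0.381, -0.002]
force: [-0.3, 0.0, -1.9]
grip_width: 0.0648
[ 0.49983889 -0.1758793   0.16360549] [-0.33070349  0.01738914 -1.8817749 ] 0.06479086599704653
[ 0.1  -0.09  5.84] [-0.1 -0.1 -0.2]
scene [0.14675205 0.15119498 0.17769351]
0.71 [ 0.51  -0.186  0.171] [[0.421, -0.235, 0.149], [0.561, -0.133, 0.197]]
0.6 [ 0.54  -0.37   0.014] [[0.466, -0.409, 0.001], [0.604, -0.338, 0.051]]
side [0.14724456 0.15122399 0.17175911]
0.9 [ 0.508 -0.159  0.168] [[0.419, -0.23, 0.149], [0.562, -0.127, 0.199]]
0.71 [ 0.591 -0.383  0.036] [[0.541, -0.471, -0.002], [0.605, -0.183, 0.197]]
```

```bash
python3 -m crank '[0.1,-0.1,0.5,0,0,0,55, 0.1,-0.1,1.4,0,0,0,55, 0.1,-0.1,2.4,0,0,0,55, 0.1,-0.1,3.4,0,0,0,55, 0.1,-0.1,4.3,0,0,0,55, 0.1,-0.1,5,0,0,0,55, 0.1,-0.1,5.4,0,0,0,55, 0.1,-0.1,5.6,0,0,0,55, 0.1,-0.1,5.7,0,0,0,55, 0.1,-0.1,5.75,0,0,0,55, 0.1,-0.1,5.75,0,0,0,55]'
```

```text
time: 19.52
eef_pos: [0.5034, -0.1714, 0.0208]
tcp_rot: [3.118, 0.387, 0.004]
force: [0.7, 0.3, -1.7]
grip_width: 0.0645
```

```bash
python3 -m crank '[0,0,0.06,0,0,0,55, 0,0,0.12,0,0,0,55, 0,0,0.17,0,0,0,55, 0,0,0.17,0,0,0,55, 0,0,0.17,0,0,0,55]'
```

```text
time: 19.93
eef_pos: [0.5045, -0.1718, 0.018]
tcp_rot: [3.116, 0.387, 0.008]
force: [0.7, 1.0, 4.1]
grip_width: 0.0646
```

```bash
python3 -m crank '[0,0,0,0,0,0,70, 0,0,0,0,0,0,85, 0,0,0,0,0,0,94, 0,0,0,0,0,0,94, 0,0,0,0,0,0,94, 0,0,-0.5,0,0,0,94, 0,0,-1.5,0,0,0,94, 0,0,-3,0,0,0,94, 0,0,-4.5,0,0,0,94, 0,0,-6,0,0,0,94, 0,0,-6.3,0,0,0,94, 0,0,-6.3,0,0,0,94]'
python3 - <<'E'
from h import *
p=arm.camera("side");W=cloud(p);sc=arm.camera("scene");W2=cloud(sc)
for V in(W,W2):
    m=(np.hypot(V[...,0]-.581,V[...,1]-.01)<.075)
    d=V[m&(V[...,2]>.012)&(V[...,2]<.024)];print("lid",len(d),cv2.minEnclosingCircle((d[:,:2]*1000).astype(np.float32)))
    k=V[m&(V[...,2]>.045)&(V[...,2]<.056)];print("knob",k.mean(0).round(4))
    m=(np.hypot(V[...,0]-.543,V[...,1]-.168)<.08)&(V[...,2]>.078)&(V[...,2]<.09); A=V[m]; print("jar",len(A),cv2.minEnclosingCircle((A[:,:2]*1000).astype(np.float32)))
    m=(abs(V[...,0]-.49)<.1)&(abs(V[...,1]+.175)<.09)&(V[...,2]>.015)&(V[...,2]<.056)
    print("scoop",cv2.minAreaRect((V[m][:,:2]*1000).astype(np.float32)),np.percentile(V[m][:,2],99))
print(*delta([.581,.010,.08],tool(14.2,0)))
cv2.imwrite("pics/l.png",np.hstack([cv2.resize(p["frame"][140:340,130:400],(420,311)),cv2.resize(sc["frame"][140:300,150:366],(420,311))])[:, :800])
E
```

```text
time: 20.93
eef_pos: [0.5057, -0.1726, 0.1797]
tcp_rot: [3.112, 0.386, 0.019]
force: [-0.4, -0.5, -0.2]
grip_width: 0.0936
lid 1637 ((580.6332397460938, 9.61357307434082), 62.194091796875)
knob [0.5797 0.012  0.0512]
jar 664 ((542.961669921875, 169.522705078125), 59.64695739746094)
scoop ((495.2385559082031, -174.23548889160156), (139.78009033203125, 80.82276916503906), 18.02223777770996) 0.05280765375280205
lid 925 ((579.7416381835938, 9.70430850982666), 61.61490249633789)
knob [0.5812 0.0072 0.0506]
jar 277 ((541.252197265625, 169.8946075439453), 59.53175354003906)
scoop ((493.19610595703125, -173.74349975585938), (142.2592010498047, 78.72217559814453), 19.623634338378906) 0.051293731415277356
[ 4.78 -6.28  3.78] [ 0.1 -0.2 -0.1]
```

View pics/l.png

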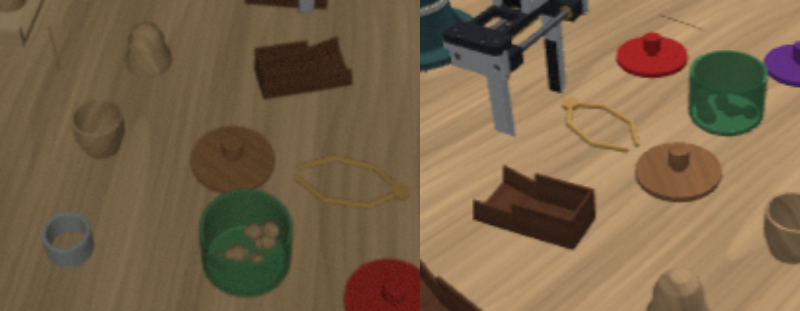

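No dolls are on the bench, the scoop stands upright and empty, and the jar and lid are where they should be. Next I'm regrasping the lid.

```bash
python3 -m crank '[0.6,-0.8,0,0,0,0,90, 1.6,-2.1,0.2,0,0,0,80, 2.7,-3.5,0.6,0,0,0,70, 3.8,-4.9,1.2,0,0,0,64, 4.6,-6,2,0,0,0,64, 4.76,-6.28,2.8,0,0,0,64, 4.76,-6.28,3.6,0,0,0,64, 4.76,-6.28,3.78,0,0,0,64, 4.76,-6.28,3.78,0,0,0,64]'
python3 - <<'E'
from h import *
print(*delta([.5803,.0097,.0255],tool(14.2,0)))
E
```

```text
time: 21.78
eef_pos: [0.5772, 0.0102, 0.075]
tcp_rot: [-3.116, -0.387, 0.009]
force: [0.1, 0.2, 0.2]
grip_width: 0.0644
[0.13 0.05 1.98] [-0.1  0.3 -0. ]
```

```bash
python3 -m crank '[0.13,0.05,0.8,0,0.3,0,64, 0.13,0.05,1.5,0,0.3,0,64, 0.13,0.05,1.9,0,0.3,0,64, 0.13,0.05,1.98,0,0.3,0,64, 0.13,0.05,1.98,0,0.3,0,40, 0.13,0.05,1.98,0,0.3,0,20, 0.13,0.05,1.98,0,0.3,0,20, 0.13,0.05,1.98,0,0.3,0,20, 0.13,0.05,1.98,0,0.3,0,20, 0.13,0.05,1.98,0,0.3,0,20, 0.13,0.05,1.98,0,0.3,0,20, 0.13,0.05,1.98,0,0.3,0,20]' 25
python3 - <<'E'
from h import *
o=arm.observe()["eef_pos"]
z=o[2]
# lid centre assumed at (.5802,.0097) in x-direction offset
off=o-np.array([.5802,.0097,0]); print(off)
t=tool(14.2,0)
print(*delta([.5422+off[0]*.6,.1692,z+.135],t)); print(*delta([.5422+off[0]*.6,.1692,z+.077],t))
E
```

```text
time: 22.78
eef_pos: [0.5809, 0.0097, 0.0264]
tcp_rot: [-3.116, -0.387, -0.001]
force: [-0.1, -0.0, 3.1]
grip_width: 0.0296
[ 7.00648324e-04 -7.28739817e-06  2.63605663e-02]
[ 0.08 -6.57 -5.39] [-0.1 -0.  -0. ]
[ 0.08 -6.56 -3.07] [-0.1 -0.  -0. ]
```

```bash
python3 -m crank '[0,0,-0.3,0,0,0,20, 0,0,-1,0,0,0,20, 0,0,-2,0,0,0,20, 0,0,-3,0,0,0,20, 0,-0.2,-4,0,0,0,20, 0,-0.6,-4.8,0,0,0,20, 0,-1.3,-5.2,0,0,0,20, 0,-2.3,-5.4,0,0,0,20, 0.05,-3.4,-5.4,0,0,0,20, 0.05,-4.5,-5.2,0,0,0,20, 0.08,-5.5,-5,0,0,0,20, 0.08,-6.2,-4.7,0,0,0,20, 0.08,-6.5,-4.5,0,0,0,20, 0.08,-6.57,-4.5,0,0,0,20, 0.08,-6.57,-4.5,0,0,0,20, 0.08,-6.57,-4.5,0,0,0,20]'
python3 - <<'E'
from h import *
o=arm.observe();print(o["eef_pos"],o["force"],o["grip_width"])
for n in("side","scene"):
    V=cloud(arm.camera(n))
    m=(np.hypot(V[...,0]-.543,V[...,1]-.168)<.075)
    d=V[m&(V[...,2]>.122)&(V[...,2]<.140)];print("lid",len(d),cv2.minEnclosingCircle((d[:,:2]*1000).astype(np.float32)),np.percentile(d[:,2],[5,50,95]))
    A=np.c_[d[:,:2]-[.543,.168],np.ones(len(d))]; print("slope",np.linalg.lstsq(A,d[:,2],rcond=None)[0].round(3))
    A=V[m&(V[...,2]>.078)&(V[...,2]<.089)]; print("jar",len(A),cv2.minEnclosingCircle((A[:,:2]*1000).astype(np.float32)) if len(A) else "")
print(*delta([.543,.1692,.103],tool(14.2,0)))
E
```

```text
time: 24.12
eef_pos: [0.543, 0.1684, 0.1393]
tcp_rot: [-3.117, -0.386, -0.001]
force: [-0.2, 0.4, -1.4]
grip_width: 0.0296
[0.5429997  0.16835576 0.1393098 ] [-0.16082318  0.43744957 -1.35255008] 0.02955898287783424
lid 1721 ((542.2166748046875, 169.7465057373047), 61.087276458740234) [0.12685388 0.13103004 0.13355157]
slope [ 0.004 -0.02   0.131]
jar 337 ((541.0619506835938, 172.98760986328125), 57.71186828613281)
lid 718 ((542.7421264648438, 167.89974975585938), 61.979766845703125) [0.12566996 0.13056224 0.13271776]
slope [-0.013  0.016  0.13 ]
jar 173 ((543.3881225585938, 167.31382751464844), 58.05571746826172)
[-0.   -0.04  1.46] [-0.  -0.1 -0.1]
```

The lid is level and within 1–2 mm of the jar's axis. I'm lowering it.

```bash
python3 -m crank '[0,-0.03,0.4,0,0,0,20, 0,-0.03,0.8,0,0,0,20, 0,-0.03,1.05,0,0,0,20, 0,-0.03,1.2,0,0,0,20, 0,-0.03,1.3,0,0,0,20, 0,-0.03,1.36,0,0,0,20, 0,-0.03,1.42,0,0,0,20, 0,-0.03,1.42,0,0,0,20, 0,-0.03,1.42,0,0,0,20]'
```

```text
time: 24.97
eef_pos: [0.5433, 0.1691, 0.1044]
tcp_rot: [-3.117, -0.385, -0.003]
force: [0.2, 0.3, -0.9]
grip_width: 0.0299
```

```bash
python3 -m crank '[0,0,0.04,0,0,0,20, 0,0,0.07,0,0,0,20, 0,0,0.07,0,0,0,20, 0,0,0.07,0,0,0,20]'
```

```text
time: 25.3
eef_pos: [0.5437, 0.1692, 0.1035]
tcp_rot: [-3.117, -0.385, -0.006]
force: [-0.0, -0.6, 2.0]
grip_width: 0.0296
```

Contact is felt and the height equals the seated one (lid origin 77 mm). I'm releasing and retreating.

```bash
python3 -m crank '[0,0,0,0,0,0,36, 0,0,0,0,0,0,50, 0,0,0,0,0,0,60, 0,0,0,0,0,0,60, 0,0,-0.4,0,0,0,60, 0,0,-1.2,0,0,0,60, 0,0,-2.2,0,0,0,60, 0,0,-3.2,0,0,0,60, 0,0,-4.2,0,0,0,60, -2,2,-5,0,0,0,60, -3.5,3.5,-5,0,0,0,60, -5,5,-5,0,0,0,60, -6,6.5,-5,0,0,0,60, -6,8,-5,0,0,0,60, -6,8,-5,0,0,0,60, -6,8,-5,0,0,0,60]'
python3 - <<'E'
from h import *
o=arm.observe();print(o["eef_pos"],o["force"])
ps=[arm.camera(n) for n in("side","scene")]
for p in ps:
    V=cloud(p); m=(np.hypot(V[...,0]-.543,V[...,1]-.168)<.075)
    d=V[m&(V[...,2]>.085)&(V[...,2]<.11)];print("lid",len(d),cv2.minEnclosingCircle((d[:,:2]*1000).astype(np.float32)),np.percentile(d[:,2],[5,50,95]),np.nanmax(V[m][:,2]))
    for l in("ferrule","doll_top","doll_bottom","calipers"):
        for r in arm.regions_of(p,l)[:1]: print(l,np.nanmedian(V[r["mask"]],0).round(3))
cv2.imwrite("pics/m.png",np.hstack([cv2.resize(q["frame"],(400,300)) for q in ps]))
E
```

```text
time: 26.63
eef_pos: [0.4452, -0.0669, 0.229]
tcp_rot: [3.117, 0.373, 0.007]
force: [0.7, -0.8, -0.5]
grip_width: 0.0598
[ 0.44524256 -0.06692689  0.22902048] [ 0.69066538 -0.76738604 -0.54040311]
lid 2470 ((542.53271484375, 170.29209899902344), 61.45318603515625) [0.09198559 0.09521404 0.09800349] 0.1331166682775098
ferrule [0.776 0.178 0.027]
doll_top [ 0.735 -0.164  0.041]
doll_bottom [ 0.777 -0.013  0.043]
calipers [0.407 0.037 0.007]
lid 754 ((540.8275146484375, 169.2991180419922), 61.611454010009766) [0.08883108 0.09475474 0.09723775] 0.1315899176933638
ferrule [0.776 0.165 0.026]
doll_top [ 0.753 -0.201  0.042]
doll_bottom [ 0.773 -0.004  0.043]
calipers [0.405 0.027 0.007]
```

View pics/m.png

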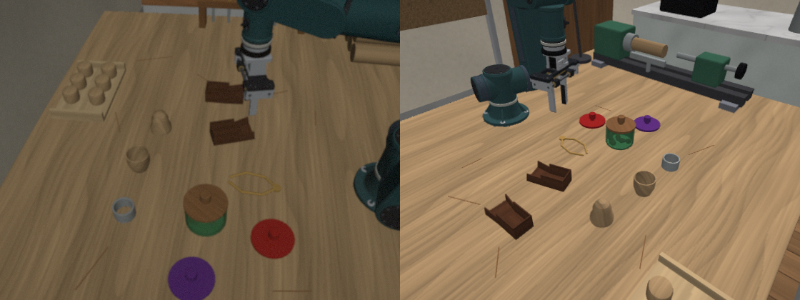

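The lid is seated with its top at 95 mm, the scoop is upright and empty, nothing has spilled, and the bystanders are in place. I'm handing it in.

```bash
python3 -c "
from station import arm
print(arm.finish_job())"
```

```text
the job is handed in; nothing more can be done
None
```

The job is done and handed in, at about 27 s on the robot's clock. I laid the lid flat on the bench knob up, tipped the scoop's dolls into the jar, set the empty scoop down upright where it had stood, and put the lid back on the jar.

**What the last checks showed:**
- **Lid:** its top is at 95 mm, the fully seated height, and it is level to within what the cameras can tell. It is centred on the jar within about 2 mm.
- **Jar and bystanders:** the jar measured within about 2 mm of where it started. The ferrule, both doll halves and the calipers were also within measuring noise of their start positions.
- **Scoop:** upright and empty in the wrist view, turned about 4–5° from its first heading.
- **Dolls:** none showed on the bench in either view. I saw five or six in the jar, because they overlap in the pictures, so the count of six rests on the scoop being empty and the bench clear.

One light spot near the gripper during the pour looked like a stray doll; the depth reading showed it was only bench.

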